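# Slide the receiver board home and latch it

### The arm

A 6-joint arm with a two-finger parallel gripper is mounted at the origin on the work surface. World frame = base frame: x ahead of the robot, y to its left, z up, the work surface at z = 0. Lengths are in mm, angles in rad, forces in N, time in s.
With the tool pointing down it reaches from about 275 to 750 mm from the base axis. Payload 10.2 kg.
Tool frame: the origin (TCP) lies at the very end of the fingers, on their centre line; the grasp point (between the pads) lies 19 mm behind it; z points along the fingers, y is the line along which they close (so a half turn about z gives the same grasp; the last joint's range is limited). The gripper opens to 85 mm and grips with 20 to 120 N. Pads are 22 mm wide; open, the fingers measure 114 mm over their backs; the gripper's body (76 mm by 85 mm) begins 54 mm behind the grasp point. The pads swing forward as they close: fully open they stand 13 mm farther back than shut.
Start: joints at [-0.223, 0.313, 1.498, -0, 1.331, -0.223], TCP at [525.006, -0.013, 231.294] pointing down, gripper open.
Joint ranges: [-2.94, 2.94], [-0.97, 2.17], [0.19, 2.56], [-1.23, 4.37], [0.02, 3.11], [-2.88, 2.88]. Speed limits (rad/s): [2.39, 2.39, 3.01, 3.14, 3.14, 3.14].

### API

Orientations are given as a unit quaternion [w, x, y, z].
In Python, from rig import ctrl gives the robot as it stands.
- The arm moves only by the tool step_arm, never from a script. Its argument "increments" is a list of rows, each a list of 3 entries, a list of its own where there are three numbers: the shift along the tool's x, y, z in cm, then the turn, a rotation vector about the tool's x, y, z in degrees, then the opening in per cent of the stroke, from 0 (shut) to 100 (fully open). A call has 1 to 8 rows; each row is the pose to reach, as a shift and turn from the pose commanded when the call began, along the tool's axes at that moment; what a row does not reach only later rows make up. A row lasts 1/8 s, in which the tool goes at most 62.5 mm and 10.7 degrees, less where a joint would pass 70% of its speed; a pose out of reach is approached as far as the arm can. A call with a gripper value outside its range is refused whole. The fingers move at their own pace and stop on an object; "squeeze" is the grip in N (left out, the last holds). Time passes only in rows, so rows that repeat a pose let the fingers close. It gives the time, the measured TCP pose, the force, the opening and the grip force at its end, in the units of the state.
- ctrl.sense(): the state, without advancing time (a new reading comes with each control period).
- ctrl.capture(name): name is "scene" or "side" or "wrist"; returns a dict with "img" (420x560x3 uint8, red, green, blue), "fx", "fy", "cx", "cy" (pixels), "k1" (the pictures are not rectified: a ray, as slopes to the right and down, at radius r is drawn at 1 + k1 r^2 times it, then the intrinsics apply), "extrinsics" (4x4, takes a point from camera to world coordinates). Camera axes: x right, y down, z forward; pixel columns grow to the right and rows downward; lengths in mm; the calibration is good to about 2 mm. A picture is of the moment at which its call begins. There is no depth.
- ctrl.finish_job(): hands the job in; it is judged then, once.
The state is a dict: "time_s": time; "joints": joint angles; "dq": joint speeds; "tau": joint torques, N m; "eef_pos": TCP position; "ee_rot": TCP orientation; "force": force on the tool from outside, world axes, zero at the start; "wrist_torque": the same for the moment, N m; "grip_width": opening from 0.0 (shut) to 1.0 (fully open); "grip_force": force on a finger pad.
Only numpy, scipy, OpenCV 4.12 (cv2) and the standard library are available. Lean on these libraries where they do the work, as an engineer would, in place of code of your own. Each camera call takes 0.05 s, during which the arm holds its last target. There are 200 camera calls.

### The job

With a fingertip on its green tab, gently push the white board, flask and all, along the rails until you feel the board drop into its locating notches, and stop pushing there. Then push the red knob round to swing the latch bar fully across behind the tab. Do not pick up or carry anything, do not touch or upset the flask, and leave everything else on the bench where it stands.

Things in the scene. Friction and masses are not known exactly. Their poses are not given: they have to be found in the camera images.
- stand: Fixed stand: grey base 220 x 400 x 12 mm, two aluminium rails along its y between dark fences. Origin: centre of underside, z up. The board slides to stand +y. Rail tops 45 mm above the bench; fences 62 mm, at x +-67 to 73, y +-185, closed at +y. Notches 7 deep, 20 long take the four 16 mm long feet all at once, only with the board at y = 80 mm (2 mm play).
- seat (a point): Where the board's origin lies when it has dropped home: stand x 0, y 80, z 38 mm.
- board: Loose white board (about 0.5 kg), 130 (x) x 170 (y) x 10 mm, axes as the stand. Origin: mid-board at the level of its foot soles, 45 mm above the bench while riding the rails, 38 mm once dropped home. Upper face 19 mm above the origin. Starts 70 to 140 mm short of home; fences guide it with 2 mm play. A cork ring (radius 42, 9 high, at board y +20) holds the flask.
- push_tab (a point): Middle of the outer (-y) face of the green push tab on the board's trailing edge: an upright plate 80 mm wide (x), 8 thick, rising 35 mm above the board's upper face. The point is 17 mm above the upper face, 85 mm from the board's centre; the tab's top is 18 mm higher. Push it towards stand +y.
- flask: Loose amber conical flask standing in the board's cork ring, 68 mm wide at the foot and 88 mm high, 120 g; origin at the centre of its underside.
- latch (a joint): Latch bar angle (rad) about an upright pivot at stand x -90, y -22 mm. 0: bar outside the near fence, pointing to stand -y; grows counterclockwise seen from above to a stop at 1.57, where it points to stand +x, behind the tab of a seated board. Starts 0 to 0.3; stays where left (0.7 N at the knob moves it). Bar 14 mm wide, 68 to 76 mm above the bench.
- latch_knob (a point): On the axis of the red upright knob at the end of the latch bar, 70 mm from the pivot; radius 8 mm. This point is 92 mm above the bench, 16 mm above the bar; the knob's top is 108 mm above the bench. Push the knob round from outside.
- jar: Small glass jar with blue lid, 48 mm wide, 75 mm high, beyond the stand's far side; origin under its centre. Leave alone.
- stopper: Green plastic stopper, 32 mm wide, 40 mm high, standing on the bench on the robot's side of the stand; origin under its centre. Leave alone.
- reagent: Amber bottle 72 mm wide, 160 mm high, on the bench to the robot's right. Leave alone.
- wash: White wash bottle 68 mm wide, 170 mm high, to the robot's right. Leave alone.
- beaker: Glass beaker 72 mm wide, 90 mm high, to the robot's right. Leave alone.
- spatula: Lab spatula 180 mm long lying on the bench to the robot's left. Leave alone.

How it is judged:
By the outcome, as a careful person would: the job done as asked, in the order asked, and still so for the second after the job is handed in, with the robot touching nothing.
It also fails if it takes over 54 s, if anything falls off the work surface, if the arm or the gripper's body presses on something with over 40 N, if the wrist force passes 120 N, or if a joint passes its speed limit or range.

## Working session

There is one attempt and no reset: what is moved stays moved. The work goes in short steps, Python scripts to look and compute and a tool call to move; the robot and the scene stay as the last step left them, time stands still between calls to the robot, and variables do not carry over. Pictures are saved under pics/ and viewed, at most 10 in all, crops included, and the job is handed in when it is done.

Besides the shell and the picture viewer there is one more tool, called after ">>>" by a JSON object that holds its "op" and its "data". step_arm: Moves the arm, as the interface text tells. Its arguments: {"type":"object","properties":{"increments":{"type":"array"},"squeeze":{"type":"number"}},"required":["increments"]}

```bash
mkdir -p pics; cat > h.py <<'E'
import numpy as np, cv2, pickle
from rig import ctrl
def snap(n,f):
    c=ctrl.capture(n); cv2.imwrite(f'pics/{f}.png',c['img'][:,:,::-1]); pickle.dump(c,open(f'pics/{f}.pkl','wb')); return c
def ray(c,u,v):
    d=np.array([c['k1'],0,0,0,0.]); K=np.array([[c['fx'],0,c['cx']],[0,c['fy'],c['cy']],[0,0,1]])
    p=cv2.undistortPoints(np.array([[[u,v]]],float),K,np.array([c['k1'],0,0,0.]))[0,0]
    E=np.array(c['extrinsics']); return E[:3,3],E[:3,:3]@np.array([p[0],p[1],1])
def atz(c,u,v,z):
    o,d=ray(c,u,v); return o+d*(z-o[2])/d[2]
def proj(c,P):
    E=np.array(c['extrinsics']); q=E[:3,:3].T@(np.array(P,float)-E[:3,3]); x,y=q[:2]/q[2]; s=1+c['k1']*(x*x+y*y)
    return c['fx']*x*s+c['cx'],c['fy']*y*s+c['cy']
def load(f): return pickle.load(open(f'pics/{f}.pkl','rb'))
E
python3 - <<'E'
from h import *
for n in ('scene','side','wrist'): 
    c=snap(n,n+'0'); print(n,np.round(c['extrinsics'],2).tolist())
print(ctrl.sense())
E
```

```text
scene [[-0.62, 0.61, -0.49, 1315.6], [0.78, 0.5, -0.38, 452.46], [0.02, -0.62, -0.79, 1220.71], [0.0, 0.0, 0.0, 1.0]]
side [[-0.98, -0.14, 0.1, 460.69], [-0.17, 0.73, -0.66, 742.94], [0.02, -0.67, -0.74, 993.23], [0.0, 0.0, 0.0, 1.0]]
wrist [[1.0, 0.0, -0.0, 524.57], [-0.0, -0.96, -0.27, 67.4], [-0.0, 0.27, -0.96, 374.37], [0.0, 0.0, 0.0, 1.0]]
{'time_s': 0.15, 'joints': array([-2.23399329e-01,  3.13289687e-01,  1.49823081e+00, -2.21364171e-05,
        1.33097476e+00, -2.23406963e-01]), 'dq': array([-1.59982435e-06, -1.91021769e-03, -3.73583912e-03,  1.35159847e-03,
       -4.47925048e-04,  1.58287656e-03]), 'tau': array([ 1.79854873e-03, -4.12368500e+01, -2.59796566e+01, -1.57318855e-04,
        3.17765021e-03, -3.62555340e-05]), 'eef_pos': array([5.24821525e+02, 2.31048522e-02, 2.30894755e+02]), 'ee_rot': array([-3.76161259e-04,  7.07102148e-01,  7.07111270e-01, -2.49585107e-04]), 'force': array([-0.02479852, -0.44827907, -0.64189699]), 'wrist_torque': array([0.00525428, 0.00238659, 0.01027863]), 'grip_force': 0.0, 'grip_width': 0.9958257868627913}
```

View pics/scene0.png

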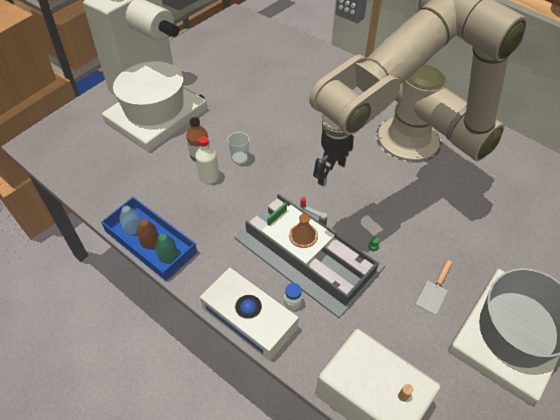

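View pics/side0.png

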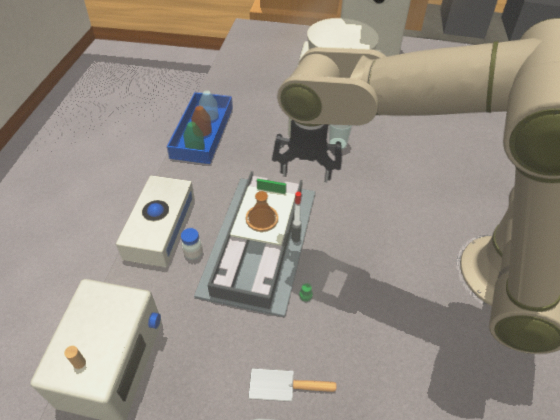

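The scene view shows the stand at about (312,252), with the tab at (277,213) and the knob at (303,202). In the side view the tab is at (271,186), the knob at (298,197) and the flask at (262,215). I'll enlarge both.

```bash
python3 - <<'E'
import cv2
a=cv2.imread('pics/side0.png')[160:310,190:330]; b=cv2.imread('pics/scene0.png')[180:320,225:395]
cv2.imwrite('pics/sc.png',cv2.resize(a,None,fx=4,fy=4,interpolation=3)); cv2.imwrite('pics/cc.png',cv2.resize(b,None,fx=4,fy=4,interpolation=3))
E
```

```text
(no output)
```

View pics/sc.png

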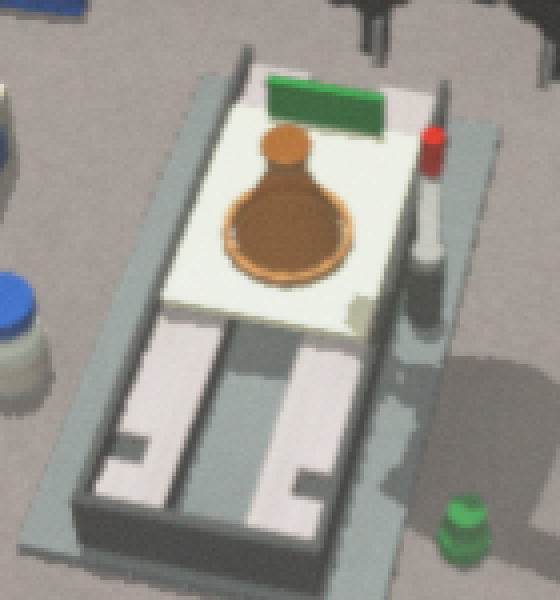

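View pics/cc.png

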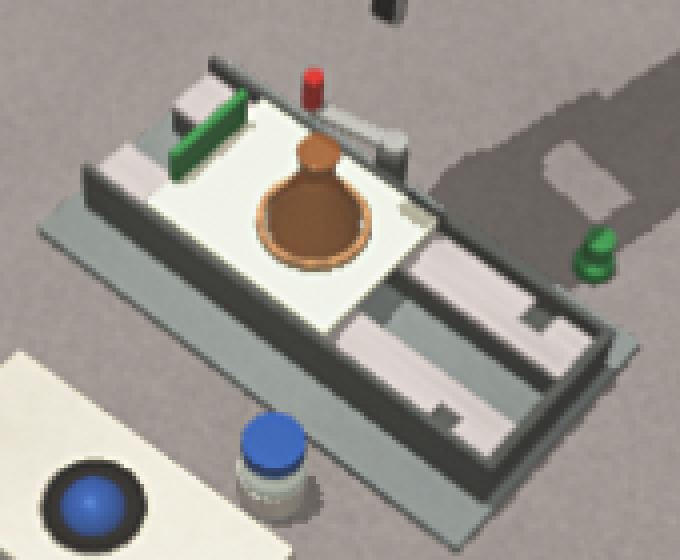

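```bash
cat > fit.py <<'E'
from h import *
from scipy.optimize import least_squares
S,C=load('side0'),load('scene0')
obs=[(S,110,200,12,20,548),(S,-110,-200,12,500,125),(S,110,-200,12,207,73),(S,73,-185,62,248,45),(S,-73,-185,62,446,82),(S,73,185,62,75,497),(S,-73,185,62,325,545),
(C,110,200,12,458,550),(C,-110,200,12,637,345),(C,110,-200,12,38,230),(C,73,-185,62,83,165),(C,-73,-185,62,210,58),(C,73,185,62,490,465),(C,-73,185,62,612,322)]
px=lambda c,u,v:(u/4+(190 if c is S else 225),v/4+(160 if c is S else 180))
def w(p,x,y,z): c,s=np.cos(p[2]),np.sin(p[2]); return [p[0]+c*x-s*y,p[1]+s*x+c*y,z]
f=lambda p:np.ravel([np.subtract(proj(c,w(p,x,y,z)),px(c,u,v)) for c,x,y,z,u,v in obs])
r=least_squares(f,[600,0,0],x_scale=[100,100,.1]); p=r.x
print(p,np.round(r.fun.reshape(-1,2),1).tolist())
def loc(q): c,s=np.cos(p[2]),np.sin(p[2]); d=q[:2]-p[:2]; return np.round([c*d[0]+s*d[1],-s*d[0]+c*d[1]],1)
if __name__=='__main__':
  for c,u,v,z,n in [(S,433,132,108,'knob'),(C,313,73,108,'knob'),(S,267,79,99,'tab+'),(S,384,97,99,'tab-'),(C,171,152,99,'tab+'),(C,247,92,99,'tab-'),(S,262,245,64,'-'),(S,165,297,64,'b++'),(C,328,333,64,'b++'),(C,438,222,64,'b-+')]:
    q=atz(c,*px(c,u,v),z); print(n,np.round(q[:2]),loc(q))
  print('stopper',loc(atz(S,190+465/4,160+550/4,0)),'jar',loc(atz(C,225+280/4,180+510/4,0)))
  k=[(S,433,132),(C,313,73)]
  for n,P in dict(home_tab=w(p,0,-5,81),piv=w(p,-90,-22,92)).items(): print(n,np.round(P,1))
E
python3 fit.py
```

```text
[ 6.26270675e+02  2.03651361e+01 -4.46783012e-02] [[-1.6, -0.5], [0.1, -0.4], [-1.9, -0.4], [-1.6, -0.1], [0.6, -0.5], [-0.4, -1.2], [-0.4, -0.3], [1.3, -0.8], [2.3, -1.4], [0.4, -1.3], [0.5, 0.3], [1.7, -1.1], [-0.7, -0.8], [-0.0, 0.3]]
knob [544. -69.] [-78.4 -93.2]
knob [545. -70.] [-76.8 -94.1]
tab+ [ 659. -104.] [  37.8 -122.4]
tab- [ 581. -102.] [ -40.2 -124.3]
tab+ [ 662. -109.] [  41.8 -127.2]
tab- [ 584. -101.] [ -36.4 -123.1]
- [639.   6.] [ 13.7 -13.5]
b++ [689.  58.] [61.3 40.1]
b++ [695.  59.] [66.5 41.6]
b-+ [569.  64.] [-59.2  40.8]
stopper [-147.6  134.8] jar [165.9  85.4]
home_tab [626.   15.4  81. ]
piv [535.4   2.4  92. ]
```

The stand fit is good to about 2 px: stand origin (626, 20), yaw −2.56°. The board sits at stand y ≈ −44, which is 124 mm short of home and inside the stated range. The knob is at stand (−77.5, −93.5), 72 mm from the pivot at angle ≈ 0.17, which also fits. Next I go above the start point behind the tab and close the gripper.

```bash
python3 - <<'E'
from fit import *
for n,u,v in (('wash',208,180),('reag',198,155),('beaker',240,161)): q=atz(C,u,v,0); print(n,q,loc(q))
E
```

```text
[ 6.26270675e+02  2.03651361e+01 -4.46783012e-02] [[-1.6, -0.5], [0.1, -0.4], [-1.9, -0.4], [-1.6, -0.1], [0.6, -0.5], [-0.4, -1.2], [-0.4, -0.3], [1.3, -0.8], [2.3, -1.4], [0.4, -1.3], [0.5, 0.3], [1.7, -1.1], [-0.7, -0.8], [-0.0, 0.3]]
wash [ 608.3712394  -413.84544581    0.        ] [   1.5 -434.6]
reag [ 546.50037262 -522.81741345    0.        ] [ -55.4 -546.2]
beaker [ 475.7081969  -389.86043122    0.        ] [-132.1 -416.5]
```

>>> {"op": "step_arm", "data": {"increments": [[[-2.5,1.5,0],[0,0,0.5],0],[[-6,4,0],[0,0,1],0],[[-10,6.5,0],[0,0,2],0],[[-13,8.5,0],[0,0,2.56],0],[[-14.5,9.4,0],[0,0,2.56],0],[[-14.5,9.4,0],[0,0,2.56],0],[[-14.5,9.4,0],[0,0,2.56],0]]}}

```text
time_s: 1.02
eef_pos: [618.7, -144.2, 231.2]
ee_rot: [-0.0, 0.723, 0.691, -0.0]
force: [-0.2, 0.1, 0.2]
grip_width: 0.001
grip_force: 0.0
```

>>> {"op": "step_arm", "data": {"increments": [[[0,0,3],[0,0,0],0],[[0,0,8],[0,0,0],0],[[0,0,12],[0,0,0],0],[[0,0,15],[0,0,0],0],[[0,0,15.7],[0,0,0],0],[[0,0,15.7],[0,0,0],0],[[0,0,15.7],[0,0,0],0]]}}

```text
time_s: 1.9
eef_pos: [619.7, -145.1, 76.0]
ee_rot: [0.001, 0.723, 0.691, 0.0]
force: [-0.3, -0.3, -0.5]
grip_width: -0.003
grip_force: 0.0
```

```bash
python3 - <<'E'
from h import *
a=snap('side','s1')['img']; b=snap('wrist','w1')['img']
a=cv2.resize(a[120:300,180:340],None,fx=2.5,fy=2.5); b=cv2.resize(b,None,fx=.7,fy=.7)
o=np.zeros((450,800,3),np.uint8); o[:,:400]=a; o[:294,400:792]=b
cv2.imwrite('pics/m1.png',o[:,:,::-1]); print(ctrl.sense()['force'])
E
```

```text
[-0.14238641 -1.16369111 -0.28596907]
```

View pics/m1.png

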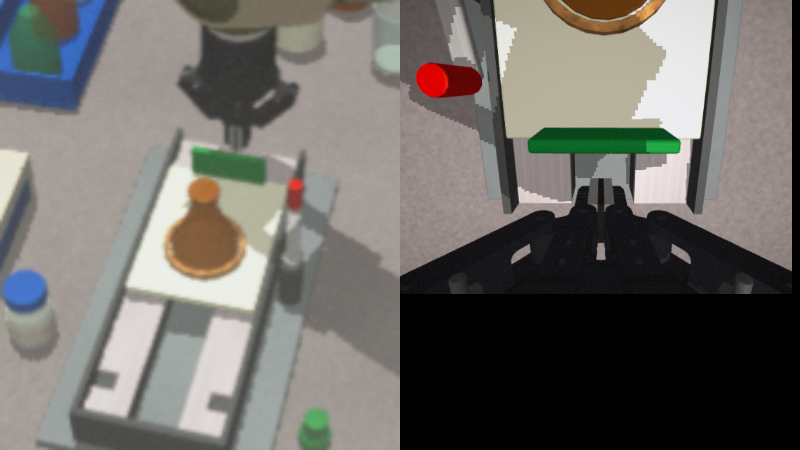

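The fingertip is centred on the tab (wrist columns 600 against 604) with about 25 mm to go. The knob is clear of the gripper. I start the push slowly.

>>> {"op": "step_arm", "data": {"increments": [[[0.5,0,0],[0,0,0],0],[[1.0,0,0],[0,0,0],0],[[1.5,0,0],[0,0,0],0],[[1.9,0,0],[0,0,0],0],[[2.2,0,0],[0,0,0],0],[[2.5,0,0],[0,0,0],0],[[2.8,0,0],[0,0,0],0],[[3.1,0,0],[0,0,0],0]]}}

```text
time_s: 3.0
eef_pos: [620.4, -114.1, 74.3]
ee_rot: [0.0, 0.723, 0.691, -0.0]
force: [0.2, -3.5, 0.2]
grip_width: -0.002
grip_force: 1.8
```

>>> {"op": "step_arm", "data": {"increments": [[[0.3,0,0],[0,0,0],0],[[0.7,0,0],[0,0,0],0],[[1.1,0,0],[0,0,0],0],[[1.5,0,0],[0,0,0],0],[[1.9,0,0],[0,0,0],0],[[2.3,0,0],[0,0,0],0],[[2.7,0,0],[0,0,0],0],[[3.1,0,0],[0,0,0],0]]}}

```text
time_s: 4.0
eef_pos: [621.8, -82.8, 74.3]
ee_rot: [0.0, 0.723, 0.691, -0.0]
force: [0.6, -4.1, -0.9]
grip_width: -0.003
grip_force: 1.8
```

>>> {"op": "step_arm", "data": {"increments": [[[0.4,0,0],[0,0,0],0],[[0.8,0,0],[0,0,0],0],[[1.2,0,0],[0,0,0],0],[[1.6,0,0],[0,0,0],0],[[2.0,0,0],[0,0,0],0],[[2.4,0,0],[0,0,0],0],[[2.8,0,0],[0,0,0],0],[[3.2,0,0],[0,0,0],0]]}}

```text
time_s: 5.0
eef_pos: [623.2, -50.8, 74.3]
ee_rot: [-0.0, 0.723, 0.691, -0.0]
force: [-0.1, -3.0, -0.5]
grip_width: -0.001
grip_force: 1.8
```

>>> {"op": "step_arm", "data": {"increments": [[[0.4,0,0],[0,0,0],0],[[0.8,0,0],[0,0,0],0],[[1.2,0,0],[0,0,0],0],[[1.6,0,0],[0,0,0],0],[[2.0,0,0],[0,0,0],0],[[2.3,0,0],[0,0,0],0],[[2.6,0,0],[0,0,0],0],[[2.8,0,0],[0,0,0],0]]}}

```text
time_s: 6.0
eef_pos: [624.5, -23.0, 74.3]
ee_rot: [-0.0, 0.723, 0.691, -0.0]
force: [-0.2, -4.0, 0.3]
grip_width: 0.003
grip_force: 1.8
```

```bash
python3 - <<'E'
from h import *
a=snap('side','s2')['img']; b=snap('wrist','w2')['img']
a=cv2.resize(a[120:300,180:340],None,fx=2.5,fy=2.5); b=cv2.resize(b,None,fx=.7,fy=.7)
o=np.zeros((450,800,3),np.uint8); o[:,:400]=a; o[:294,400:792]=b
cv2.imwrite('pics/m2.png',o[:,:,::-1]); print(ctrl.sense()['force'])
E
```

```text
[ 0.09763564 -1.44597029 -1.37708608]
```

View pics/m2.png

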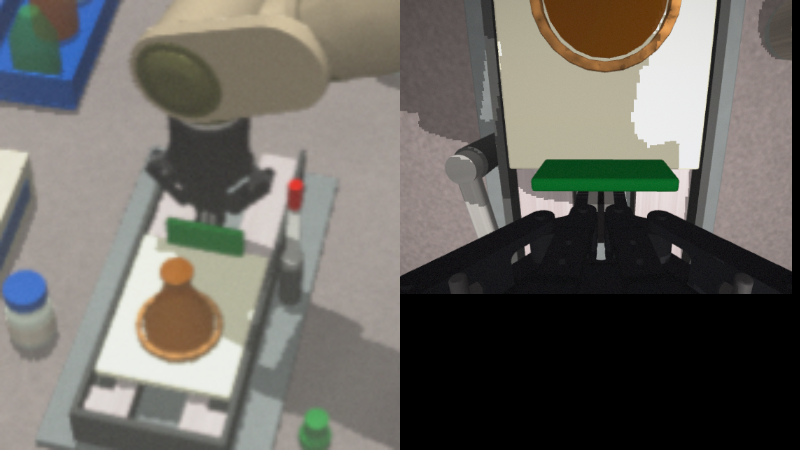

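The board is still riding the rails with the flask upright, and the tab is square on the fingertip. About 28 mm remain, so I go finer.

>>> {"op": "step_arm", "data": {"increments": [[[0.2,0,0],[0,0,0],0],[[0.4,0,0],[0,0,0],0],[[0.6,0,0],[0,0,0],0],[[0.8,0,0],[0,0,0],0],[[1.0,0,0],[0,0,0],0],[[1.2,0,0],[0,0,0],0],[[1.4,0,0],[0,0,0],0],[[1.6,0,0],[0,0,0],0]]}}

```text
time_s: 7.1
eef_pos: [625.2, -7.0, 74.3]
ee_rot: [-0.0, 0.723, 0.691, -0.0]
force: [-0.0, -2.7, 0.7]
grip_width: 0.0
grip_force: 1.8
```

>>> {"op": "step_arm", "data": {"increments": [[[0.1,0,0],[0,0,0],0],[[0.2,0,0],[0,0,0],0],[[0.3,0,0],[0,0,0],0],[[0.4,0,0],[0,0,0],0]]}}

```text
time_s: 7.6
eef_pos: [625.3, -3.0, 74.3]
ee_rot: [-0.0, 0.723, 0.691, 0.0]
force: [0.3, -2.0, 0.4]
grip_width: -0.003
grip_force: 0.2
```

>>> {"op": "step_arm", "data": {"increments": [[[0.1,0,0],[0,0,0],0],[[0.2,0,0],[0,0,0],0],[[0.3,0,0],[0,0,0],0]]}}

```text
time_s: 7.98
eef_pos: [625.4, -0.1, 74.3]
ee_rot: [-0.0, 0.723, 0.691, -0.0]
force: [-0.3, -3.7, 0.3]
grip_width: 0.003
grip_force: 1.8
```

>>> {"op": "step_arm", "data": {"increments": [[[0.1,0,0],[0,0,0],0],[[0.2,0,0],[0,0,0],0]]}}

```text
time_s: 8.22
eef_pos: [625.4, 1.0, 74.3]
ee_rot: [0.0, 0.723, 0.691, -0.001]
force: [-1.9, -10.6, 0.5]
grip_width: -0.0
grip_force: 5.4
```

>>> {"op": "step_arm", "data": {"increments": [[[0.1,0,0],[0,0,0],0],[[0.2,0,0],[0,0,0],0]]}}

```text
time_s: 8.48
eef_pos: [625.4, 1.2, 74.4]
ee_rot: [0.001, 0.723, 0.691, -0.002]
force: [-4.1, -19.4, 0.9]
grip_width: -0.002
grip_force: 9.9
```

>>> {"op": "step_arm", "data": {"increments": [[[0.1,0,0],[0,0,0],0],[[0.2,0,0],[0,0,0],0]]}}

```text
time_s: 8.72
eef_pos: [625.3, 1.3, 74.5]
ee_rot: [0.002, 0.723, 0.691, -0.003]
force: [-7.0, -28.9, 1.8]
grip_width: 0.003
grip_force: 14.4
```

The force rose sharply at TCP y ≈ 1, as expected when the board drops into its notches. I back off at once and look.

>>> {"op": "step_arm", "data": {"increments": [[[-0.4,0,0],[0,0,0],0],[[-1.0,0,0],[0,0,0],0],[[-2,0,0],[0,0,0],0],[[-4,0,0],[0,0,0],0],[[-6.5,0,0],[0,0,0],0],[[-9,0,0],[0,0,0],0],[[-10,0,0],[0,0,0],0],[[-10,0,0],[0,0,0],0]]}}

```text
time_s: 9.72
eef_pos: [621.2, -94.7, 74.3]
ee_rot: [-0.0, 0.723, 0.691, 0.0]
force: [0.4, -0.0, -0.2]
grip_width: -0.004
grip_force: 0.0
```

```bash
python3 - <<'E'
from fit import *
a=snap('side','s3'); b=snap('wrist','w3')
A=cv2.resize(a['img'][150:310,180:340],None,fx=2.5,fy=2.5); B=cv2.resize(b['img'],None,fx=.7,fy=.7)
# predicted tab-top outer & board +y corners if home (cyan dropped, magenta riding)
for z,col in ((38,(0,255,255)),(45,(255,0,255))):
  for x,y,h in ((40,-5,54),(-40,-5,54),(65,165,19),(-65,165,19)):
    u,v=proj(a,w(p,x,y,z+h)); cv2.circle(A,(int((u-180)*2.5),int((v-150)*2.5)),2,col,-1)
o=np.zeros((400,800,3),np.uint8); o[:,:400]=A; o[:294,400:792]=B
cv2.imwrite('pics/m3.png',o[:,:,::-1]); s=ctrl.sense(); print(s['force'],s['eef_pos'],loc(s['eef_pos']))
E
```

```text
[ 6.26270675e+02  2.03651361e+01 -4.46783012e-02] [[-1.6, -0.5], [0.1, -0.4], [-1.9, -0.4], [-1.6, -0.1], [0.6, -0.5], [-0.4, -1.2], [-0.4, -0.3], [1.3, -0.8], [2.3, -1.4], [0.4, -1.3], [0.5, 0.3], [1.7, -1.1], [-0.7, -0.8], [-0.0, 0.3]]
[-1.04945619  0.35610901  0.81196318] [621.26262432 -93.49733013  74.27223139] [ 1.00e-01 -1.14e+02]
```

View pics/m3.png

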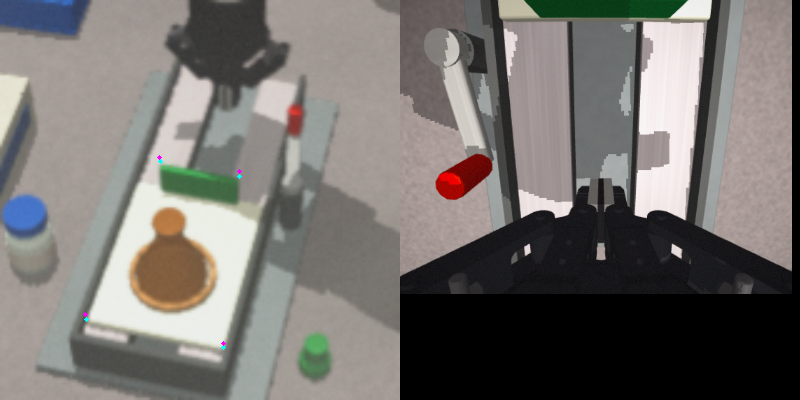

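The front edge lies about where the home position predicts, 14 mm short of the end wall. To confirm the drop I compare the scene view enlarged with predictions for both heights.

```bash
python3 - <<'E'
from fit import *
a=load('s3'); c=snap('scene','c3')
def crop(cam,u0,v0,cor):
  A=cv2.resize(cam['img'][v0:v0+140,u0:u0+100],None,fx=4,fy=4,interpolation=3)
  for z,y0,col in ((38,80,(0,255,255)),(45,94,(255,0,255))):
    for x,y,h in ((40,-85,54),(-40,-85,54),(65,85,19),(-65,85,19)):
      u,v=np.array(proj(cam,w(p,x,y+y0,z+h)))-cor; cv2.circle(A,(int((u-u0+.5)*4),int((v-v0+.5)*4)),2,col,-1)
  return A
R=r.fun.reshape(-1,2)
o=np.hstack([crop(a,205,195,R[:7].mean(0)),crop(c,275,190,R[7:].mean(0))])
cv2.imwrite('pics/m4.png',o[:,:,::-1])
E
```

```text
[ 6.26270675e+02  2.03651361e+01 -4.46783012e-02] [[-1.6, -0.5], [0.1, -0.4], [-1.9, -0.4], [-1.6, -0.1], [0.6, -0.5], [-0.4, -1.2], [-0.4, -0.3], [1.3, -0.8], [2.3, -1.4], [0.4, -1.3], [0.5, 0.3], [1.7, -1.1], [-0.7, -0.8], [-0.0, 0.3]]
```

View pics/m4.png

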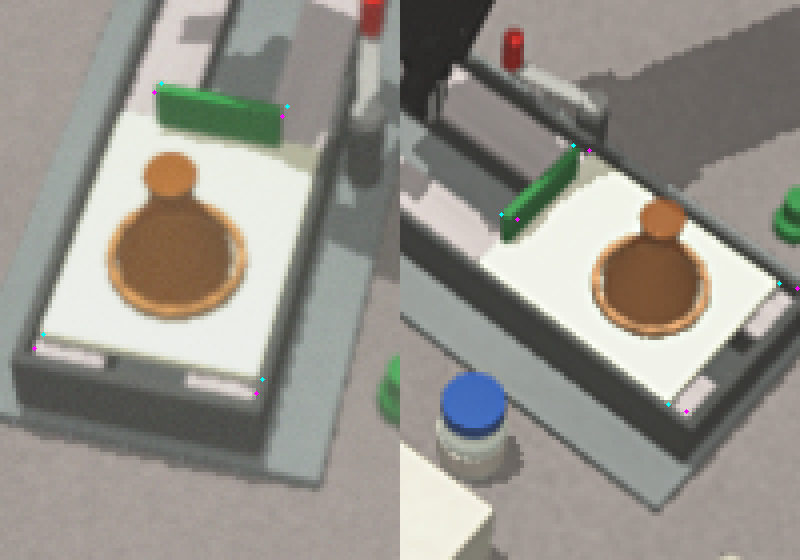

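In both views the board corners and tab match the home prediction (cyan), so it is seated at y = 80 with the flask upright. Now I move the finger up, over to the outer side of the knob, and down.

>>> {"op": "step_arm", "data": {"increments": [[[0,0,-3],[0,0,0],0],[[0,0,-7.5],[0,0,0],0],[[0,-3,-8],[0,0,0],0],[[0.4,-7,-8],[0,0,0],0],[[0.9,-11,-8],[0,0,0],0],[[0.9,-11.5,-7],[0,0,0],0],[[0.9,-11.5,-3],[0,0,0],0],[[0.9,-11.5,-1],[0,0,0],0]]}}

```text
time_s: 10.88
eef_pos: [506.8, -79.4, 82.4]
ee_rot: [-0.001, 0.723, 0.691, -0.0]
force: [0.0, -0.2, 0.3]
grip_width: 0.005
grip_force: 0.0
```

```bash
python3 - <<'E'
from fit import *
b=snap('wrist','w5'); s=ctrl.sense(); t=loc(s['eef_pos']); print(s['force'],s['eef_pos'],t)
cv2.imwrite('pics/m5.png',b['img'][:,:,::-1])
for a in np.arange(.17,1.66,.15):
  k=np.array([-90+70*np.sin(a),-22-70*np.cos(a)]); f=k-[7+8*np.cos(a),13+8*np.sin(a)]
  print(round(a,2),np.round((f-t)[::-1]/10,2))
E
```

```text
[ 6.26270675e+02  2.03651361e+01 -4.46783012e-02] [[-1.6, -0.5], [0.1, -0.4], [-1.9, -0.4], [-1.6, -0.1], [0.6, -0.5], [-0.4, -1.2], [-0.4, -0.3], [1.3, -0.8], [2.3, -1.4], [0.4, -1.3], [0.5, 0.3], [1.7, -1.1], [-0.7, -0.8], [-0.0, 0.3]]
[-1.93180519  0.31776779 -3.26988614] [505.92044876 -79.12207831  80.48827638] [-115.8 -104.8]
0.17 [-0.05  2.28]
0.32 [0.08 3.32]
0.47 [0.38 4.34]
0.62 [0.82 5.3 ]
0.77 [1.4  6.18]
0.92 [2.1  6.96]
1.07 [2.92 7.64]
1.22 [3.82 8.18]
1.37 [4.8  8.58]
1.52 [5.83 8.83]
```

View pics/m5.png

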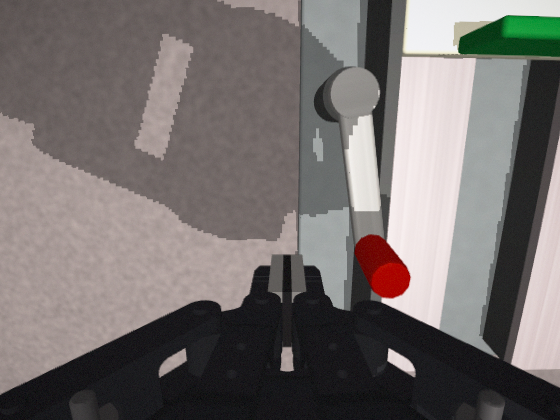

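The finger stands about 25 mm outside the knob: tip at (287,262), knob foot at (372,250). Nothing else is near it. I push round the arc, with the finger's front corner following the knob's path.

>>> {"op": "step_arm", "data": {"increments": [[[0,0.8,-0.3],[0,0,0],0],[[-0.05,1.7,-0.3],[0,0,0],0],[[-0.05,2.3,-0.3],[0,0,0],0],[[0,2.8,-0.3],[0,0,0],0],[[0.1,3.3,-0.3],[0,0,0],0],[[0.2,3.8,-0.3],[0,0,0],0],[[0.4,4.3,-0.3],[0,0,0],0],[[0.6,4.8,-0.3],[0,0,0],0]]}}

```text
time_s: 11.92
eef_pos: [555.3, -75.9, 87.3]
ee_rot: [-0.0, 0.723, 0.691, -0.0]
force: [-0.7, 0.1, -0.1]
grip_width: -0.001
grip_force: 0.3
```

>>> {"op": "step_arm", "data": {"increments": [[[0.2,0.5,0],[0,0,0],0],[[0.5,0.95,0],[0,0,0],0],[[0.8,1.4,0],[0,0,0],0],[[1.15,1.8,0],[0,0,0],0],[[1.5,2.15,0],[0,0,0],0],[[1.9,2.5,0],[0,0,0],0],[[2.3,2.85,0],[0,0,0],0],[[2.3,2.85,0],[0,0,0],0]]}}

```text
time_s: 12.92
eef_pos: [584.7, -54.0, 87.3]
ee_rot: [0.0, 0.723, 0.691, 0.0]
force: [-0.8, -0.0, 0.4]
grip_width: -0.001
grip_force: 0.0
```

```bash
python3 - <<'E'
from fit import *
b=snap('wrist','w6')['img']; a=snap('side','s6')['img']; s=ctrl.sense(); print(s['force'],s['eef_pos'],loc(s['eef_pos']))
o=np.zeros((420,800,3),np.uint8); o[:294,:392]=cv2.resize(b,None,fx=.7,fy=.7); o[:400,400:800]=cv2.resize(a[150:310,180:340],None,fx=2.5,fy=2.5)
cv2.imwrite('pics/m6.png',o[:,:,::-1])
E
```

```text
[ 6.26270675e+02  2.03651361e+01 -4.46783012e-02] [[-1.6, -0.5], [0.1, -0.4], [-1.9, -0.4], [-1.6, -0.1], [0.6, -0.5], [-0.4, -1.2], [-0.4, -0.3], [1.3, -0.8], [2.3, -1.4], [0.4, -1.3], [0.5, 0.3], [1.7, -1.1], [-0.7, -0.8], [-0.0, 0.3]]
[-0.50913224  0.1581355  -0.57379547] [584.60629655 -54.34895467  87.31774574] [-38.3 -76.5]
```

View pics/m6.png

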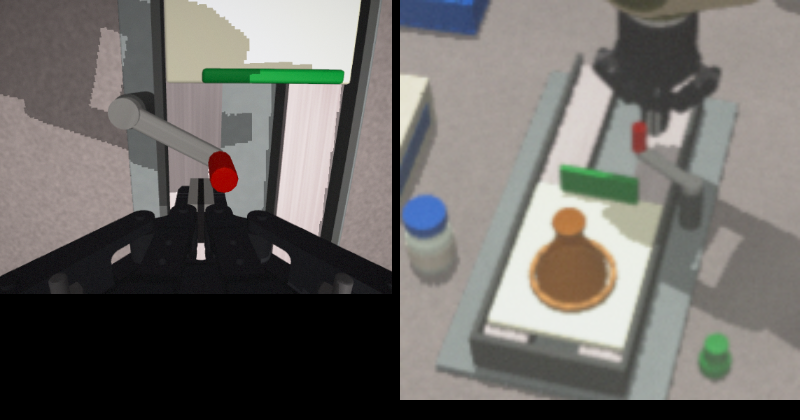

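The bar has swung to about 1.07 rad with the finger behind the knob. The knob is at (222,178) in the wrist half, and the flask and board are undisturbed. I continue to the stop.

>>> {"op": "step_arm", "data": {"increments": [[[0.4,0.3,0],[0,0,0],0],[[0.9,0.55,0],[0,0,0],0],[[1.3,0.8,0],[0,0,0],0],[[1.7,1.0,0],[0,0,0],0],[[2.1,1.1,0],[0,0,0],0],[[2.5,1.2,0],[0,0,0],0],[[2.8,1.3,0],[0,0,0],0]]}}

```text
time_s: 13.9
eef_pos: [598.8, -26.7, 87.3]
ee_rot: [-0.0, 0.723, 0.691, -0.0]
force: [-1.0, -0.4, 0.4]
grip_width: -0.0
grip_force: 0.4
```

>>> {"op": "step_arm", "data": {"increments": [[[0.15,0,0],[0,0,0],0],[[0.3,0,0],[0,0,0],0]]}}

```text
time_s: 14.15
eef_pos: [599.0, -24.2, 87.4]
ee_rot: [0.0, 0.723, 0.691, -0.0]
force: [0.3, -6.4, -0.8]
grip_width: -0.0
grip_force: 2.8
```

>>> {"op": "step_arm", "data": {"increments": [[[0.1,0,0],[0,0,0],0],[[0.1,0,0],[0,0,0],0]]}}

```text
time_s: 14.4
eef_pos: [599.1, -24.2, 87.4]
ee_rot: [0.001, 0.723, 0.691, -0.001]
force: [0.0, -6.0, -0.4]
grip_width: 0.003
grip_force: 3.3
```

The bar is hard against its stop: the force went up with no further motion. I back off, lift clear and check the knob by code.

>>> {"op": "step_arm", "data": {"increments": [[[-0.5,0,0],[0,0,0],0],[[-1.5,0,0],[0,0,0],0],[[-4,0,0],[0,0,0],0],[[-7,0,-1],[0,0,0],0],[[-10,0,-5],[0,0,0],0],[[-11,0,-10],[0,0,0],0],[[-11,0,-12],[0,0,0],0],[[-11,0,-12],[0,0,0],0]]}}

```text
time_s: 15.4
eef_pos: [594.4, -133.5, 208.6]
ee_rot: [0.001, 0.723, 0.691, 0.001]
force: [-1.2, 0.1, -1.2]
grip_width: 0.001
grip_force: 0.0
```

```bash
python3 - <<'E'
from fit import *
print(ctrl.sense()['eef_pos'],ctrl.sense()['force'])
def blob(i,lo,hi,box):
  h=cv2.cvtColor(i,cv2.COLOR_RGB2HSV); m=cv2.inRange(h,lo,hi); n=np.zeros_like(m); u0,u1,v0,v1=box; n[v0:v1,u0:u1]=m[v0:v1,u0:u1]
  v,u=np.nonzero(n); return len(u),u.mean().round(1),v.mean().round(1)
for n,f,o,box in (('side','s7','s3',(200,320,170,300)),('scene','c7','c3',(240,390,180,300))):
  c=snap(n,f); R0=(0,200,120)
  print(n,'knob',blob(c['img'],(0,190,110),(4,255,255),box),'pred',np.round(proj(c,w(p,-20,-22,95)),1))
  for g,k in (((45,120,40),'green'),((8,120,60),'amber')):
    hi=(80,255,200) if k=='green' else (18,255,255)
    print(k,blob(c['img'],g,hi,box),'before',blob(load(o)['img'],g,hi,box))
E
```

```text
[ 6.26270675e+02  2.03651361e+01 -4.46783012e-02] [[-1.6, -0.5], [0.1, -0.4], [-1.9, -0.4], [-1.6, -0.1], [0.6, -0.5], [-0.4, -1.2], [-0.4, -0.3], [1.3, -0.8], [2.3, -1.4], [0.4, -1.3], [0.5, 0.3], [1.7, -1.1], [-0.7, -0.8], [-0.0, 0.3]]
[ 594.39868222 -133.4963007   208.55987658] [-1.21582235  0.11888305 -1.19196065]
side knob (6, np.float64(269.0), np.float64(209.5)) pred [269.3 213.2]
green (83, np.float64(272.9), np.float64(239.2)) before (69, np.float64(275.8), np.float64(246.5))
amber (745, np.float64(247.3), np.float64(256.4)) before (755, np.float64(247.3), np.float64(256.3))
scene knob (5, np.float64(308.6), np.float64(222.8)) pred [309.7 225.6]
green (128, np.float64(344.0), np.float64(239.9)) before (126, np.float64(346.7), np.float64(240.8))
amber (592, np.float64(337.5), np.float64(258.4)) before (596, np.float64(337.5), np.float64(258.3))
```

The knob sits at the closed position in both views and the flask has not moved. I hand the job in.

```bash
python3 -c "
from rig import ctrl
print(ctrl.finish_job())"
```

```text
the job is handed in; nothing more can be done
None
```

The board is seated in its notches with the flask still upright, the latch bar is swung across to its stop behind the tab, and the job is handed in; my push on the board peaked at about 29 N because I ran a few millimetres past the drop before backing off.

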